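# Clip the work lamp on the stand's eye

### The arm

A 6-joint arm with a two-finger parallel gripper is mounted at the origin on a cart in front of the work surface, level with it; the furniture and walls round the work are solid. World frame = base frame: x ahead of the robot, y to its left, z up, the work surface at z = 0. Lengths are in m, angles in rad, forces in N, time in s.
With the tool pointing down it reaches from about 0.35 to 0.85 m from the base axis. Payload 8.1 kg.
Tool frame: the origin (TCP) lies at the very end of the fingers, on their centre line; the grasp point (between the pads) lies 19 mm behind it (robot.grip_depth is the distance from the TCP to the grasp point, in m); z points along the fingers, y is the line along which they close (so a half turn about z gives the same grasp; the last joint's range is limited). The gripper opens to 93 mm and grips with 3 to 60 N. Pads are 15 mm wide; open, the fingers measure 128 mm over their backs; the gripper's body (75 mm by 188 mm) begins 65 mm behind the grasp point.
Start: joints at [1.174, 0.13, 1.488, -0, 1.523, -0.085], TCP at [0.184, 0.571, 0.219] pointing down, gripper open.
Joint ranges: [-2.96, 2.96], [-0.89, 2.26], [0.02, 2.5], [-1.34, 4.48], [0, 2.73], [-2.66, 2.66]. Speed limits (rad/s): [2.39, 2.39, 2.79, 3.14, 3.14, 3.14].

### API

Orientations are given as a rotation vector (axis times angle).
In Python, from plant import robot gives the robot as it stands. The module is installed in compiled form; this text tells all that it offers.
- The arm moves only by the shell command python3 -m jog 'ROWS' [FORCE]. ROWS is JSON, a list that holds one entry, the list of rows, each a list of 7 numbers: the turn, a rotation vector about the tool's x, y, z in degrees, then the shift along the tool's x, y, z in cm, then the finger opening in cm, from 0 to 9.3. A call has 1 to 5 rows; each row shifts and turns the commanded pose from where the row before left it, along the tool's axes as they then stand; what a row does not reach is not made up. A row lasts 1/12 s, in which the tool goes at most 41.7 mm and 7.16 degrees, less where a joint would pass 70% of its speed; a pose out of reach is approached as far as the arm can. A call is refused whole if a number of a shift passes 4.17 or a number of a turn 7.16, either way. A call with a gripper value outside its range is refused whole. The fingers move at their own pace and stop on an object; FORCE is the grip in N (left out, the last holds). Time passes only in rows, so rows that do not move let the fingers close. It gives the time, the measured TCP pose, the force and the opening at its end, in the units of the state.
- robot.read_state(): the state, without advancing time (a new reading comes with each control period).
- robot.read_camera(name): name is "scene" or "top" or "wrist"; returns a dict with "img" (420x560x3 uint8, red, green, blue), "fx", "fy", "cx", "cy" (pixels), "k1" (the pictures are not rectified: a ray, as slopes to the right and down, at radius r is drawn at 1 + k1 r^2 times it, then the intrinsics apply), "extrinsics" (4x4, takes a point from camera to world coordinates). Camera axes: x right, y up, looking along -z (the intrinsics and any distortion apply to the point x, -y, -z); pixel columns grow to the right and rows downward; lengths in m; the calibration is good to about 2 mm. A picture is of the moment at which its call begins. There is no depth.
- robot.close_job(): hands the job in, once; it reports no verdict.
Trained networks look in a picture, given as the dict that the camera call returned (one of the last four; its "shot" number tells which), for a name from the list of things; names that differ only in an ending like _2 or _b are one class to them, and where a whole thing is asked for, a point or a joint stands for the part that bears it (a point fixed in the world has none). Each returns a list of dicts, best first, with "confidence" (0 to 1); they miss things now and then, are a little off and sometimes report something else, mostly with a low value. They report only what shows in the picture. A call takes as long as a camera call.
- robot.masks_of(picture, label): "pixels" (420x560 bool, what is visible of it) and "point" ([column, row] in pixels, amid what is visible of it).
- robot.pinpoint(picture, label): "point" ([column, row] in pixels: a listed point, or the origin of a listed thing).
The state is a dict: "t": time; "q": joint angles; "dq": joint speeds; "joint_torque": joint torques, N m; "tool_pos": TCP position; "orientation": TCP orientation; "force": force on the tool from outside, world axes, zero at the start; "wrist_torque": the same for the moment, N m; "opening": finger opening in m.
Only numpy, scipy, OpenCV 4.12 (cv2) and the standard library are available. Lean on these libraries where they do the work, as an engineer would, in place of code of your own. Each camera call takes 0.05 s, during which the arm holds its last target. There are 200 camera calls.

### The job

Pick up the yellow work lamp by the tab on top and press the sprung gate of its snap hook against the front bar of the eye on the blue stand, gently (never harder than 20 N), until the bar passes the gate, the gate springs shut and the bar is at the deep end of the hook. Then lower the lamp until it hangs quietly with the bar home in the hook's seat, and let go. Do not disturb the mug, glue bottle, tape measure or roll of tape.

Things in the scene. Friction and masses are not known exactly. Their poses are not given: they have to be found in the camera images.
- lamp: Yellow LED work lamp, 160 mm tall, 0.24 to 0.39 kg, standing upright; origin at the centre of its underside, z up, +x the side of the hook's gate (white lights on -x). Body 40 mm across, 80 mm high; above it a steel snap hook, a plate 10 mm thick in y, x = -14 to +28 mm, whose slot opens to +x and ends at the rigid spine (x = -6.5 mm).
- lamp_grip (a point): Centre of the black upright grip tab on top, 148 mm above the lamp's underside. The tab is 28 mm in x, 10 mm thick in y, from 121 to 160 mm; grasp it across y and grip firmly.
- lamp_mouth (a point): Point in the shut gate, 20 mm to +x of the lamp's axis, 103 mm above its underside: the height at which the bar's centre should enter (99 to 106 mm passes, between the gate's hinge and the upper jaw). Keeping 103 mm, the gate springs back behind the bar once the bar's centre is at lamp x = 1 mm or less; the bar meets the rigid spine at x = -2.5 mm.
- lamp_seat (a point): Point 109 mm above the lamp's underside, at x = -1 mm: where the centre of the eye's bar lies when the lamp hangs with the bar home in its seat, a notch 3 mm deep (x = -6.5 to 4 mm, at the spine) in the upper edge of the slot. In front of the notch (x = 4 to 28 mm) that edge is at 110 mm, and a bar caught there is not home.
- lamp_gate (a joint): Angle of the brass gate (18 mm long, 5 mm thick, hinged 92 mm above the underside at x = 20 mm): 0 shut and upright, grows as it is pushed inwards (top to -x), 1.5 at most; the spring shuts it. A push of 5 N at mid-height starts it, 8 N is the most it needs.
- stand: Blue bench stand, fixed; origin on the axis of its 20 mm post at the bench top; foot 130 x 120 mm, 220 mm tall. From its clamp block an eye on an 8 mm stem points to the stand's -x: a level closed loop of 8 mm round bar, 62 mm wide, about 50 mm long inside, with a straight 36 mm front bar along y. The lamp is pressed along the stand's +x with its own +x that way.
- eye_mid (a point): Nominal centre of the eye's front bar, 108 mm in front (-x) of the post axis, 205 mm above the bench. The stem is clamped rigidly anywhere up to 20 mm nearer to or farther from the post; where is not reported and must be felt or seen. Height and sideways position are true.
- mug: white spotted mug, 93 mm tall, origin under its centre
- glue_bottle: white glue bottle with orange tip, 62 mm across, 216 mm tall, origin under its centre
- tape_measure: yellow pocket tape measure, 36 x 80 x 64 mm, origin under its centre
- masking_tape: roll of masking tape lying flat, 100 mm across, 24 mm high, origin under its centre

How it is judged:
By the outcome, as a careful person would: the job done as asked, in the order asked, and still so for the second after the job is handed in, with the robot touching nothing.
It also fails if it takes over 48 s, if anything falls off the work surface, if the arm or the gripper's body presses on something with over 40 N, if the wrist force passes 120 N, or if a joint passes its speed limit or range.

## Working session

There is one attempt and no reset: what is moved stays moved. The work goes in short steps, Python scripts to look and compute and a shell command to move; the robot and the scene stay as the last step left them, time stands still between calls to the robot, and variables do not carry over. Pictures are saved under pics/ and viewed, on a budget of 10 in all, crops included, one or two more only if the job needs it, and the job is handed in when it is done.

```bash
mkdir -p pics
cat > h.py <<'E'
import numpy as np, cv2
from plant import robot
from scipy.spatial.transform import Rotation as R
def ray(p,uv):
    K=np.array([[p['fx'],0,p['cx']],[0,p['fy'],p['cy']],[0,0,1]]);
    s=cv2.undistortPoints(np.array([[uv]],float),K,np.array([p['k1'],0,0,0,0]))
    # model: drawn = (1+k1 r^2)*ray, same as opencv
    s=s[0,0]; E=np.array(p['extrinsics']); d=E[:3,:3]@np.array([s[0],-s[1],-1]); return E[:3,3],d/np.linalg.norm(d)
def onz(p,uv,z):
    o,d=ray(p,uv); return o+d*(z-o[2])/d[2]
def tri(rs):
    A=0;b=0
    for o,d in rs:
        M=np.eye(3)-np.outer(d,d); A=A+M; b=b+M@o
    x=np.linalg.solve(A,b); return x,[np.linalg.norm((np.eye(3)-np.outer(d,d))@(x-o)) for o,d in rs]
def proj(p,X):
    E=np.array(p['extrinsics']); c=E[:3,:3].T@(np.array(X)-E[:3,3]); s=np.array([c[0],-c[1]])/-c[2]
    s=s*(1+p['k1']*(s@s)); return np.array([p['fx']*s[0]+p['cx'],p['fy']*s[1]+p['cy']])
def save(p,n): cv2.imwrite('pics/'+n,cv2.cvtColor(p['img'],cv2.COLOR_RGB2BGR))
E
python3 - <<'E'
from h import *
np.set_printoptions(precision=4,suppress=True)
P={c:robot.read_camera(c) for c in('scene','top','wrist')}
for c in P: save(P[c],c+'0.png'); print(c,np.array(P[c]['extrinsics'])[:3,3])
for n in ['lamp','lamp_grip','lamp_mouth','lamp_seat','stand','eye_mid','mug','glue_bottle','tape_measure','masking_tape']:
    rs=[]
    for c in P:
        r=robot.pinpoint(P[c],n)
        if r: print(n,c,r[0]['point'],round(r[0]['confidence'],2)); 
        if r and r[0]['confidence']>.4: rs.append(ray(P[c],r[0]['point']))
    if len(rs)>1: print('   ',*tri(rs))
s=robot.read_state(); print(s['t'],s['tool_pos'],s['orientation'],s['force'])
print(R.from_rotvec(s['orientation']).as_matrix())
E
```

```text
scene [-0.2029 -0.8094  0.9155]
top [ 0.2577 -0.141   1.3974]
wrist [0.1198 0.5913 0.3839]
lamp scene [212.3, 219.7] 0.86
lamp top [221.6, 234.4] 0.45
    [0.4687 0.0889 0.0014] [np.float64(0.0058810473037396085), np.float64(0.005881047303739496)]
lamp_grip scene [207.7, 182.3] 0.59
lamp_grip top [217.7, 226.8] 0.76
    [0.466  0.0799 0.1555] [np.float64(0.00017028249978703062), np.float64(0.0001702824997869292)]
lamp_mouth scene [212.6, 195.2] 0.83
lamp_mouth top [221.4, 226.1] 0.44
    [0.4774 0.0769 0.1026] [np.float64(0.00028246387897947216), np.float64(0.0002824638789794899)]
lamp_seat scene [209.9, 197.1] 0.65
lamp_seat top [220.9, 232.2] 0.7
    [0.4597 0.075  0.1051] [np.float64(0.00442451495843118), np.float64(0.00442451495843117)]
stand scene [341.3, 266.5] 0.57
stand top [341.6, 198.6] 0.62
    [ 0.5986 -0.3431 -0.0066] [np.float64(0.0014653230281895173), np.float64(0.0014653230281895051)]
eye_mid scene [313.2, 221.0] 0.6
eye_mid top [340.8, 217.6] 0.7
    [ 0.4861 -0.3084  0.2138] [np.float64(0.00011228036566483183), np.float64(0.0001122803656649767)]
mug scene [216.3, 187.2] 0.86
mug top [193.4, 194.9] 0.86
    [0.6035 0.204  0.0075] [np.float64(0.006634147983619194), np.float64(0.006634147983618899)]
glue_bottle scene [340.2, 335.0] 0.87
glue_bottle top [385.2, 252.9] 0.84
    [ 0.3965 -0.4897  0.0047] [np.float64(0.003603353962413669), np.float64(0.0036033539624135934)]
tape_measure scene [289.1, 315.4] 0.69
tape_measure top [343.7, 263.8] 0.63
    [ 0.3616 -0.3466 -0.0104] [np.float64(0.00045232807191120344), np.float64(0.0004523280719111348)]
masking_tape scene [246.1, 278.7] 0.9
masking_tape top [296.5, 262.6] 0.52
    [ 0.366 -0.179  0.002] [np.float64(0.0025700531530720317), np.float64(0.002570053153072098)]
1.65 [0.184  0.5711 0.2186] [-0.4878 -3.1035  0.0001] [ 1.0461 -0.0448  1.1503]
[[-0.9518  0.3068 -0.    ]
 [ 0.3068  0.9518 -0.    ]
 [ 0.     -0.     -1.    ]]
```

View pics/scene0.png

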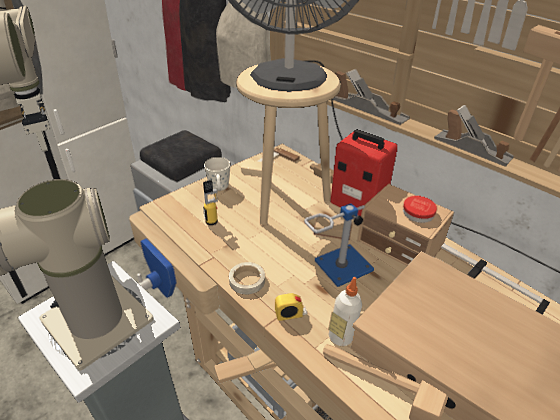

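View pics/top0.png

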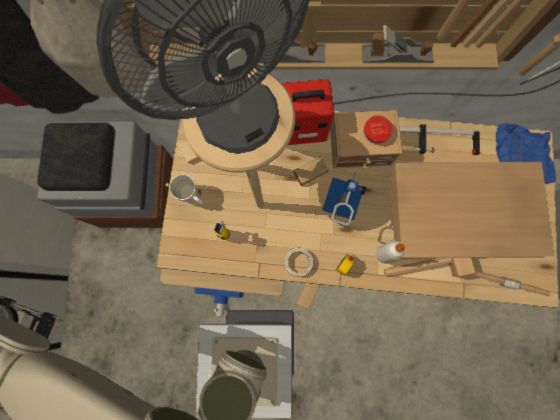

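The scene view shows the lamp at (210,205), the eye at (318,222) and a stool leg whose foot is at (265,225). The top view shows the lamp at (221,232), the eye loop at (344,212) and that leg's foot at about (258,208). Next I'll check the stool leg and the wrist camera's aim.

Run:
```python
from h import *
np.set_printoptions(precision=3,suppress=True)
P={c:robot.read_camera(c) for c in('scene','top','wrist')}
print(onz(P['scene'],(265,225),0),onz(P['top'],(258,208),0),'leg top scene/top',tri([ray(P['scene'],(270,105)),ray(P['top'],(248,160))]))
print('front edge seat', tri([ray(P['scene'],(250,100)),ray(P['top'],(240,160))]), tri([ray(P['scene'],(288,75)),ray(P['top'],(238,115))]))
print('leg2',onz(P['scene'],(330,190),0),onz(P['top'],(312,172),0))
E=np.array(P['wrist']['extrinsics']);print(E, P['wrist']['fx'])
T=R.from_rotvec(robot.read_state()['orientation']).as_matrix();print('cam in tool',T.T@E[:3,:3], T.T@(E[:3,3]-robot.read_state()['tool_pos']))
for n,z in(('eye_mid',.205),('stand',0),('lamp',0),('lamp_grip',.148),('lamp_mouth',.103),('lamp_seat',.109)):
  for c in('scene','top'):
    r=robot.pinpoint(P[c],n)
    if r: print(n,c,onz(P[c],r[0]['point'],z), round(r[0]['confidence'],2))
```

```text
[ 0.574 -0.056  0.   ] [ 0.562 -0.037  0.   ] leg top scene/top (array([ 0.609, -0.039,  0.397]), [np.float64(0.002592333808346295), np.float64(0.0025923338083462025)])
front edge seat (array([ 0.588, -0.009,  0.414]), [np.float64(0.015858934816709535), np.float64(0.015858934816709497)]) (array([ 0.713, -0.014,  0.448]), [np.float64(0.0003920033418835373), np.float64(0.00039200334188368573)])
leg2 [ 0.873 -0.09   0.   ] [ 0.7   -0.236  0.   ]
[[ 0.306 -0.924 -0.23   0.12 ]
 [ 0.952  0.297  0.075  0.592]
 [-0.001 -0.242  0.97   0.385]
 [ 0.     0.     0.     1.   ]] 356.73944787407453
cam in tool [[ 0.     0.97   0.242]
 [ 1.    -0.     0.   ]
 [ 0.     0.242 -0.97 ]] [ 0.067 -0.    -0.166]
eye_mid scene [ 0.493 -0.301  0.205] 0.97
eye_mid top [ 0.486 -0.318  0.205] 0.67
stand scene [ 0.598 -0.338 -0.   ] 0.69
stand top [ 0.601 -0.345  0.   ] 0.62
lamp scene [ 0.474  0.09  -0.   ] 0.93
lamp top [0.473 0.09  0.   ] 0.5
lamp_grip scene [0.453 0.073 0.148] 0.94
lamp_grip top [0.476 0.07  0.148] 0.52
lamp_mouth scene [0.482 0.082 0.103] 0.98
lamp_mouth top [0.477 0.076 0.103] 0.75
lamp_seat scene [0.463 0.067 0.109] 0.56
lamp_seat top [0.455 0.079 0.109] 0.52
```

```bash
for i in 1 2; do :; done; python3 -m jog '[[[0,0,0,-2.8,-2.9,-0.7,6],[0,0,0,-2.8,-2.9,-0.7,6],[0,0,0,-2.8,-2.9,-0.7,6],[0,0,0,-2.8,-2.9,-0.7,6],[0,0,0,-2.8,-2.9,-0.7,6]]]' 40
python3 -m jog '[[[0,0,0,-2.8,-2.9,-0.7,6],[0,0,0,-2.8,-2.9,-0.7,6],[0,0,0,-2.8,-2.9,-0.7,6],[0,0,0,-2.8,-2.9,-0.7,6],[0,0,0,-2.8,-2.9,-0.7,6]]]'
python3 -m jog '[[[0,0,0,-2.8,-2.9,-0.3,6],[0,0,0,-2.8,-2.9,-0.3,6],[0,0,0,-2.8,-2.9,-0.3,6],[0,0,0,0,0,0,6],[0,0,0,0,0,0,6]]]'
cat > m.py <<'E'
from h import *
import sys
np.set_printoptions(precision=4,suppress=True)
s=robot.read_state(); print(s['t'],s['tool_pos'],s['force']); T=R.from_rotvec(s['orientation']).as_matrix(); print(T)
p=robot.read_camera('wrist'); save(p,sys.argv[1])
for n,z in(('lamp_grip',.148),('lamp_mouth',.103),('lamp_seat',.109),('lamp',0),('eye_mid',.205),('stand',0)):
    r=robot.pinpoint(p,n)
    for k in r[:2]: 
        X=onz(p,k['point'],z); print(n,np.round(k['point'],1),round(k['confidence'],2),X,'tool-frame',T.T@(X-s['tool_pos']))
E
python3 m.py w1.png
```

```text
t: 2.82
tool_pos: [0.2731, 0.3885, 0.2539]
orientation: [0.487, 3.103, 0.0]
force: [0.3, -0.8, 0.3]
opening: 0.0641
t: 3.23
tool_pos: [0.3619, 0.2074, 0.2893]
orientation: [0.487, 3.103, 0.001]
force: [0.9, -0.3, 0.8]
opening: 0.0603
t: 3.65
tool_pos: [0.4155, 0.0987, 0.2978]
orientation: [0.496, 3.102, 0.0]
force: [0.2, -0.6, -0.7]
opening: 0.0599
3.65 [0.4155 0.0987 0.2978] [ 0.2423 -0.5839 -0.6956]
[[-0.9502  0.3117  0.0003]
 [ 0.3117  0.9502  0.0001]
 [-0.0002  0.0001 -1.    ]]
lamp_grip [280.  257.9] 0.79 [0.4689 0.0814 0.148 ] tool-frame [-0.0561  0.0002  0.1498]
lamp_mouth [282.4 257.1] 0.58 [0.4856 0.0787 0.103 ] tool-frame [-0.0728  0.0028  0.1948]
lamp_seat [282.6 240.7] 0.95 [0.466  0.0852 0.109 ] tool-frame [-0.0522  0.0029  0.1888]
lamp [280.6 217. ] 0.93 [0.4685 0.0825 0.    ] tool-frame [-0.0553  0.0011  0.2978]
```

View pics/w1.png

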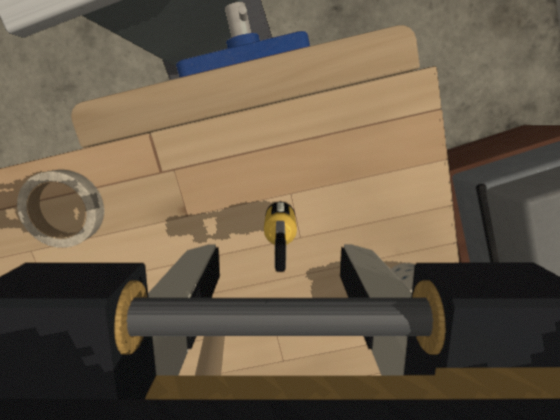

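The lamp is upright at (280,225), with its tab running vertically in the picture, so it's aligned with the tool. The white light faces up (the robot's side), which puts the gate side away from the robot. I'll go down and grip.

```bash
python3 -m jog '[[[0,0,0,-2.8,0.05,2,6],[0,0,0,-2.75,0.05,2,6],[0,0,0,0,0,3.5,6],[0,0,0,0,0,3.5,6],[0,0,0,0,0,3.5,6]]]' 60
python3 -m jog '[[[0,0,0,0,0,2.5,6],[0,0,0,0,0,0,6],[0,0,0,0,0,0,0],[0,0,0,0,0,0,0],[0,0,0,0,0,0,0]]]' 60
python3 -m jog '[[[0,0,0,0,0,0,0],[0,0,0,0,0,0,0],[0,0,0,0,0,0,0]]]' 60
```

```text
t: 4.42
tool_pos: [0.468, 0.0853, 0.1512]
orientation: [0.486, 3.103, 0.0]
force: [-0.2, -0.6, 0.2]
opening: 0.0597
t: 4.83
tool_pos: [0.4697, 0.085, 0.1304]
orientation: [0.486, 3.1, 0.001]
force: [0.1, -0.4, 0.3]
opening: 0.0444
t: 5.08
tool_pos: [0.4687, 0.0846, 0.1288]
orientation: [0.488, 3.102, 0.001]
force: [-0.1, -0.4, -0.2]
opening: 0.0248
```

```bash
python3 -m jog '[[[0,0,0,0,0,0,0],[0,0,0,0,0,0,0],[0,0,0,0,0,0,0],[0,0,0,0,0,0,0],[0,0,0,0,0,0,0]]]' 60
python3 -m jog '[[[0,0,0,0,0,-1,0],[0,0,0,0,0,-2,0],[0,0,0,0,0,-3,0],[0,0,0,0,0,-3,0],[0,0,0,0,0,0,0]]]' 60; python3 -c "
from plant import robot;print(robot.read_state()['force'],robot.read_state()['wrist_torque'])"
```

```text
t: 5.5
tool_pos: [0.468, 0.0844, 0.1277]
orientation: [0.488, 3.103, -0.0]
force: [-0.3, -0.8, 1.5]
opening: 0.01
t: 5.92
tool_pos: [0.4708, 0.0848, 0.2245]
orientation: [0.486, 3.095, 0.003]
force: [2.3, 0.6, -2.5]
opening: 0.0096
[ 2.31107907  0.57892794 -2.50566645] [-0.01970733 -0.11706609 -0.01077435]
```

Lifted, and the load shows on the wrist. I'll carry it up and around the stool leg to a spot beside the eye, where the wrist camera can look past the lamp.

```bash
python3 -m jog '[[[0,0,0,2,-1.5,-1.5,0],[0,0,0,2,-3,-1.5,0],[0,0,0,0,-3.5,-1.5,0],[0,0,0,0,-3.5,-1.5,0],[0,0,0,-1,-3.5,-1.5,0]]]' 60
python3 -m jog '[[[0,0,0,-1.5,-3.5,-1.5,0],[0,0,0,-1.5,-3.5,-1.5,0],[0,0,0,-1.5,-3.5,-1.5,0],[0,0,0,-1.5,-3.5,0,0],[0,0,0,-1.5,-3,0,0]]]' 60
python3 -m jog '[[[0,0,0,-0.8,0,0,0],[0,0,0,0,0,0,0],[0,0,0,0,0,0,0]]]' 60
python3 m.py w2.png
```

```text
t: 6.33
tool_pos: [0.3915, -0.0493, 0.2929]
orientation: [-0.485, -3.103, -0.001]
force: [0.7, 0.8, -3.3]
opening: 0.0099
t: 6.75
tool_pos: [0.4124, -0.2364, 0.3383]
orientation: [0.489, 3.102, -0.001]
force: [1.4, 0.2, -3.5]
opening: 0.0094
t: 7.0
tool_pos: [0.4199, -0.2359, 0.3366]
orientation: [-0.488, -3.101, -0.002]
force: [-1.0, 0.5, -3.8]
opening: 0.0098
7.0 [ 0.4199 -0.2359  0.3366] [-0.9712  0.4662 -3.8222]
[[-0.9516  0.3072 -0.0019]
 [ 0.3072  0.9516  0.0019]
 [ 0.0024  0.0012 -1.    ]]
lamp_grip [279.4 277.2] 0.68 [ 0.5082 -0.2646  0.148 ] tool-frame [-0.0932 -0.0004  0.1884]
lamp_seat [281.3 244.6] 0.79 [ 0.4866 -0.2553  0.109 ] tool-frame [-0.0699  0.0018  0.2274]
lamp [277.  203.6] 0.8 [ 0.4614 -0.253   0.    ] tool-frame [-0.0455 -0.004   0.3365]
stand [279.8 203. ] 0.53 [ 0.4618 -0.2489  0.    ] tool-frame [-0.0446  0.0001  0.3365]
```

View pics/w2.png

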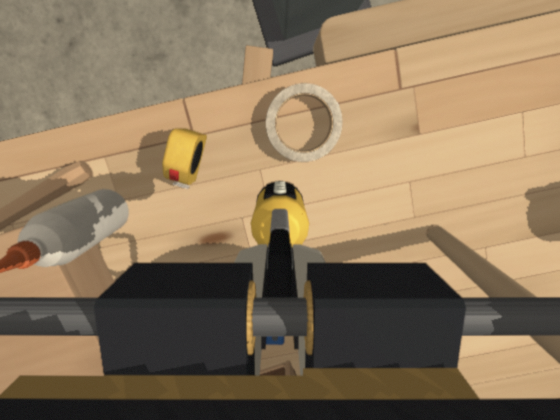

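The gripper hides the eye because the camera looks back towards the robot. I need to raise the tool and move it forward to see the eye.

```bash
python3 -m jog '[[[0,0,0,-1,0.5,-2.5,0],[0,0,0,-2,0.5,-2.5,0],[0,0,0,-2,0.5,0,0],[0,0,0,-1.5,0,0,0],[0,0,0,0,0,0,0]]]' 60
python3 -m jog '[[[0,0,0,0,0,0,0]]]'
python3 m.py w3.png
```

```text
t: 7.77
tool_pos: [0.4887, -0.2418, 0.3874]
orientation: [0.485, 3.103, 0.0]
force: [-0.7, 0.2, -3.5]
opening: 0.0098
t: 7.85
tool_pos: [0.4868, -0.2415, 0.3871]
orientation: [-0.486, -3.102, -0.001]
force: [0.4, 0.7, -2.6]
opening: 0.0096
7.85 [ 0.4868 -0.2415  0.3871] [ 0.3884  0.6915 -2.5975]
[[-0.9521  0.3058 -0.0012]
 [ 0.3058  0.9521  0.0006]
 [ 0.0013  0.0002 -1.    ]]
lamp_grip [281.8 278.4] 0.82 [ 0.5994 -0.275   0.148 ] tool-frame [-0.1177  0.0025  0.2389]
lamp_seat [277.9 241.4] 0.86 [ 0.5649 -0.2691  0.109 ] tool-frame [-0.0832 -0.0024  0.278 ]
lamp [278.6 202.4] 0.74 [ 0.5381 -0.2598  0.    ] tool-frame [-0.0549 -0.0018  0.387 ]
eye_mid [208.3 212.2] 0.72 [ 0.4834 -0.316   0.205 ] tool-frame [-0.0198 -0.072   0.182 ]
stand [234.7 249.1] 0.72 [ 0.5908 -0.3524  0.    ] tool-frame [-0.1334 -0.0739  0.3869]
```

View pics/w3.png

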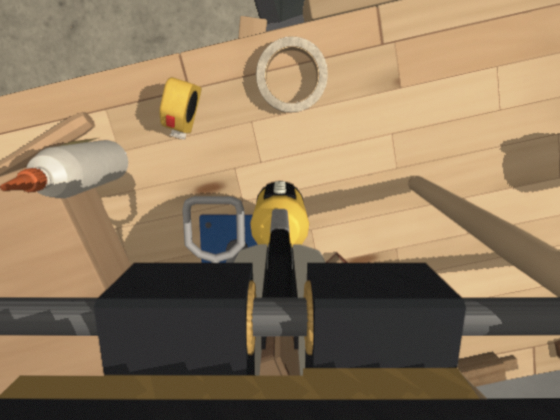

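Run:
```python
import cv2
i=cv2.imread('pics/w3.png')[170:280,160:280]; cv2.imwrite('pics/c3.png',cv2.resize(i,None,fx=6,fy=5.4,interpolation=cv2.INTER_CUBIC))
```

```text
(no output)
```

View pics/c3.png

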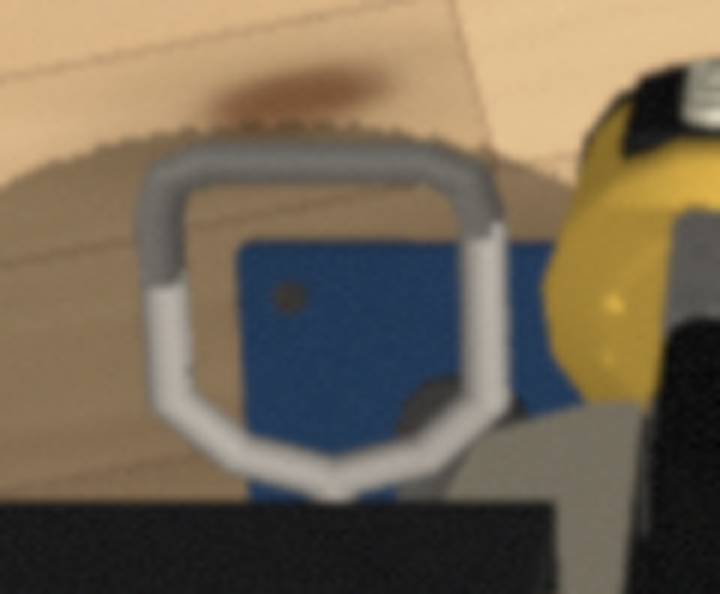

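The eye loop is clear, with its front bar at row ≈200, col ≈214, nearly level in the image, so it's almost parallel to the tool's y.

Run:
```python
from h import *
np.set_printoptions(precision=4,suppress=True)
p=robot.read_camera('wrist'); s=robot.read_state(); T=R.from_rotvec(s['orientation']).as_matrix()
C=lambda x,y:(160+x/6-.4,170+y/5.4-.4)
for n,a in dict(mid=(322,161),l=(205,160),r=(430,164),tip=(338,478),sl1=(164,240),sl2=(168,380),sr1=(482,240),sr2=(487,380)).items():
    X=onz(p,C(*a),.205); print(n,X,'tool',T.T@(X-s['tool_pos']))
print(s['tool_pos'],s['force'])
# gripped-lamp pose: hook seat etc seen
for q in range(0):pass
```

```text
mid [ 0.4724 -0.3074  0.205 ] tool [-0.0067 -0.0666  0.1829]
l [ 0.4662 -0.3259  0.205 ] tool [-0.0065 -0.0861  0.1829]
r [ 0.4784 -0.2905  0.205 ] tool [-0.0073 -0.0486  0.1829]
tip [ 0.5319 -0.3267  0.205 ] tool [-0.0693 -0.0666  0.1829]
sl1 [ 0.4784 -0.3381  0.205 ] tool [-0.0218 -0.0939  0.1829]
sl2 [ 0.5043 -0.3475  0.205 ] tool [-0.0494 -0.0949  0.1829]
sr1 [ 0.4948 -0.287   0.205 ] tool [-0.0218 -0.0403  0.1829]
sr2 [ 0.5211 -0.2954  0.205 ] tool [-0.0493 -0.0402  0.1829]
[ 0.4864 -0.242   0.3879] [-1.474  -0.0471 -2.884 ]
```

```bash
python3 -m jog '[[[0,0,0,2,-2,0,0],[0,0,0,2.3,-2.7,0,0],[0,0,0,1,-2,0,0],[0,0,0,0,0,2,0],[0,0,0,0,0,3,0]]]' 60
python3 -m jog '[[[0,0,0,0,0,4,0],[0,0,0,0,0,4,0],[0,0,0,0,0,2.8,0],[0,0,0,0,0,0,0],[0,0,0,0,0,0,0]]]' 60
python3 - <<'E'
from h import *
np.set_printoptions(precision=4,suppress=True)
s=robot.read_state(); T=R.from_rotvec(s['orientation']).as_matrix(); t=s['tool_pos']
print(t,s['force'],'bar in tool',T.T@(np.array([.4724,-.3074,.205])-t)); print(T)
p=robot.read_camera('scene'); a=proj(p,[.45,-.3,.17]).astype(int); print(a)
i=cv2.cvtColor(p['img'],cv2.COLOR_RGB2BGR)[a[1]-45:a[1]+45,a[0]-60:a[0]+60]
cv2.imwrite('pics/s4.png',cv2.resize(i,None,fx=6,fy=6,interpolation=cv2.INTER_CUBIC))
for n in('lamp_mouth','lamp_grip','lamp_seat','lamp'):
    r=robot.pinpoint(p,n)
    if r: 
        # intersect ray with vertical plane through tcp spanned by tool x,z
        o,d=ray(p,r[0]['point']); nrm=T[:,1]; X=o+d*((t-o)@nrm)/(d@nrm); print(n,r[0]['confidence'],T.T@(X-t))
E
```

```text
t: 8.67
tool_pos: [0.4158, -0.2916, 0.3412]
orientation: [0.491, 3.096, -0.007]
force: [0.8, -0.2, -2.9]
opening: 0.0097
t: 9.08
tool_pos: [0.4147, -0.2887, 0.2287]
orientation: [-0.487, -3.101, -0.003]
force: [0.0, -0.1, -3.1]
opening: 0.0097
[ 0.4147 -0.2887  0.2287] [ 0.0191 -0.1427 -3.1115] bar in tool [-0.0607 -0.0001  0.0235]
[[-0.9518  0.3069 -0.0027]
 [ 0.3069  0.9518  0.0022]
 [ 0.0032  0.0013 -1.    ]]
[300 239]
lamp_mouth 0.57 [-0.0118 -0.      0.0188]
lamp_grip 0.96 [ 0.0053 -0.     -0.0197]
lamp_seat 0.85 [ 0.0004 -0.      0.0247]
lamp 0.88 [-0.0012 -0.      0.1259]
```

View pics/s4.png

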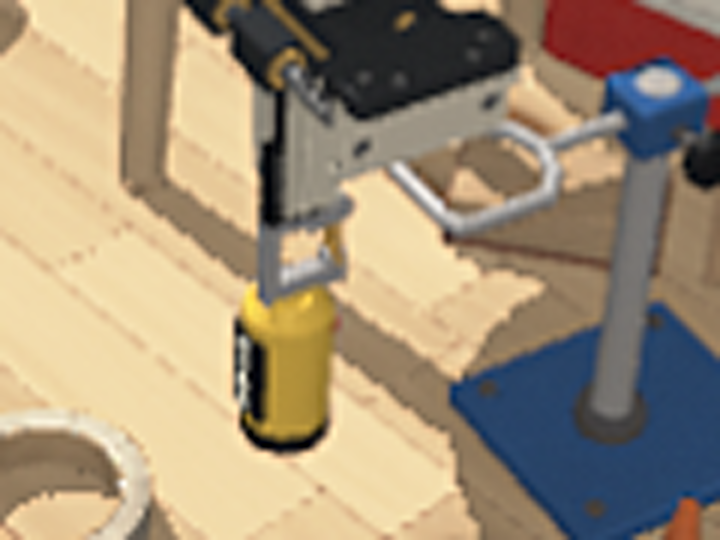

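The lamp hangs upright and square to the eye, with the gate (brass, right side of the slot) facing the bar. I'll approach and feel for contact.

```bash
python3 -m jog '[[[0,0,0,-1,0,-0.1,0],[0,0,0,-1,0,0,0],[0,0,0,-0.5,0,0,0],[0,0,0,0,0,0,0],[0,0,0,0,0,0,0]]]' 60
python3 -m jog '[[[0,0,0,-0.2,0,0,0],[0,0,0,0,0,0,0]]]'
python3 -m jog '[[[0,0,0,-0.2,0,0,0],[0,0,0,0,0,0,0]]]'
python3 -m jog '[[[0,0,0,-0.2,0,0,0],[0,0,0,0,0,0,0]]]'
python3 -m jog '[[[0,0,0,-0.2,0,0,0],[0,0,0,0,0,0,0]]]'
```

```text
t: 9.75
tool_pos: [0.4397, -0.2973, 0.2313]
orientation: [0.487, 3.103, -0.001]
force: [-0.4, -0.4, -3.4]
opening: 0.0096
t: 9.92
tool_pos: [0.4414, -0.2978, 0.2308]
orientation: [0.488, 3.103, -0.0]
force: [1.0, -0.9, -3.2]
opening: 0.0097
t: 10.08
tool_pos: [0.4434, -0.2984, 0.2307]
orientation: [0.488, 3.103, -0.0]
force: [-0.1, -0.7, -3.6]
opening: 0.0094
t: 10.25
tool_pos: [0.4454, -0.299, 0.2306]
orientation: [0.488, 3.103, -0.0]
force: [1.0, 0.8, -4.1]
opening: 0.0101
t: 10.42
tool_pos: [0.4474, -0.2997, 0.2306]
orientation: [0.488, 3.103, -0.0]
force: [0.5, -0.3, -3.7]
opening: 0.0095
```

```bash
for k in 1 2 3 4 ; do :; done
python3 -m jog '[[[0,0,0,-0.2,0,0,0],[0,0,0,0,0,0,0]]]' | egrep 'tool_pos|force'
python3 -m jog '[[[0,0,0,-0.2,0,0,0],[0,0,0,0,0,0,0]]]'| egrep 'tool_pos|force'
python3 -m jog '[[[0,0,0,-0.2,0,0,0],[0,0,0,0,0,0,0]]]'| egrep 'tool_pos|force|orient'
```

```text
tool_pos: [0.4491, -0.3002, 0.2306]
force: [0.1, 1.8, -3.7]
tool_pos: [0.4504, -0.3007, 0.2304]
force: [-4.6, 2.0, -3.1]
tool_pos: [0.4521, -0.3012, 0.2303]
orientation: [-0.488, -3.101, -0.001]
force: [-6.2, 2.5, -1.4]
```

```bash
for k in 1 ; do :; done
python3 -m jog '[[[0,0,0,-0.2,0,0,0],[0,0,0,0,0,0,0]]]' | egrep 'tool_pos|force'
python3 -m jog '[[[0,0,0,-0.2,0,0,0],[0,0,0,-0.2,0,0,0]]]'| egrep 'tool_pos|force'
python3 -m jog '[[[0,0,0,-0.2,0,0,0],[0,0,0,-0.2,0,0,0]]]'| egrep 'tool_pos|force|orient'
```

```text
tool_pos: [0.4537, -0.3017, 0.23]
force: [-6.5, 1.0, -2.9]
tool_pos: [0.457, -0.3027, 0.2296]
force: [-8.2, 3.1, -4.2]
tool_pos: [0.4607, -0.3038, 0.2292]
orientation: [-0.488, -3.099, -0.003]
force: [-6.6, 1.8, -7.2]
```

```bash
python3 -m jog '[[[0,0,0,-0.2,0,-0.05,0],[0,0,0,-0.2,0,0,0]]]' | egrep 'tool_pos|force'
python3 -m jog '[[[0,0,0,-0.2,0,0,0],[0,0,0,-0.1,0,0,0]]]'| egrep 'tool_pos|force'
python3 -m jog '[[[0,0,0,-0.2,0,0,0],[0,0,0,0,0,0,0]]]'| egrep 'tool_pos|force|orient'
```

```text
tool_pos: [0.4647, -0.305, 0.2295]
force: [-5.8, 1.7, -6.5]
tool_pos: [0.468, -0.3061, 0.2295]
force: [-2.7, 2.3, -8.0]
tool_pos: [0.4715, -0.3073, 0.2304]
orientation: [0.488, 3.103, 0.001]
force: [2.8, -1.4, -10.9]
```

```bash
python3 -m jog '[[[0,0,0,-0.1,0,0,0],[0,0,0,0,0,0,0]]]' | egrep 'tool_pos|force'
python3 -m jog '[[[0,0,0,-0.1,0,0,0],[0,0,0,0,0,0,0]]]'| egrep 'tool_pos|force'
python3 -m jog '[[[0,0,0,-0.1,0,0,0],[0,0,0,0,0,0,0]]]'| egrep 'tool_pos|force|orient'
```

```text
tool_pos: [0.4727, -0.3077, 0.2311]
force: [3.7, -2.3, -10.5]
tool_pos: [0.4733, -0.3082, 0.2319]
force: [-0.5, 0.5, -3.8]
tool_pos: [0.4742, -0.3086, 0.2322]
orientation: [0.488, 3.102, -0.002]
force: [0.1, 0.0, -2.9]
```

The force has dropped back to the lamp's weight alone, so the gate has sprung shut. I'll feel gently for the spine.

```bash
python3 -m jog '[[[0,0,0,-0.1,0,0.1,0],[0,0,0,0,0,0,0]]]' | egrep 'tool_pos|force'
python3 -m jog '[[[0,0,0,-0.1,0,0,0],[0,0,0,0,0,0,0]]]'| egrep 'tool_pos|force'
python3 -m jog '[[[0,0,0,-0.05,0,0,0],[0,0,0,0,0,0,0]]]'| egrep 'tool_pos|force|orient'
```

```text
tool_pos: [0.4749, -0.3087, 0.2305]
force: [0.6, -0.3, -2.9]
tool_pos: [0.4758, -0.3089, 0.2302]
force: [-0.4, -0.7, -3.2]
tool_pos: [0.4762, -0.309, 0.2301]
orientation: [-0.488, -3.103, 0.0]
force: [-0.1, -0.6, -3.2]
```

```bash
python3 -m jog '[[[0,0,0,-0.1,0,0,0],[0,0,0,0,0,0,0]]]' | egrep 'tool_pos|force'
python3 -m jog '[[[0,0,0,-0.05,0,0,0],[0,0,0,0,0,0,0]]]'| egrep 'tool_pos|force'
python3 - <<'E'
from h import *
p=robot.read_camera('scene'); a=proj(p,[.49,-.31,.19]).astype(int)
i=cv2.cvtColor(p['img'],cv2.COLOR_RGB2BGR)[a[1]-30:a[1]+30,a[0]-40:a[0]+40]
cv2.imwrite('pics/s5.png',cv2.resize(i,None,fx=10,fy=10,interpolation=cv2.INTER_CUBIC))
E
```

```text
tool_pos: [0.4768, -0.3092, 0.23]
force: [-1.3, 0.9, -2.3]
tool_pos: [0.477, -0.3092, 0.23]
force: [-4.5, 1.9, -1.7]
```

View pics/s5.png

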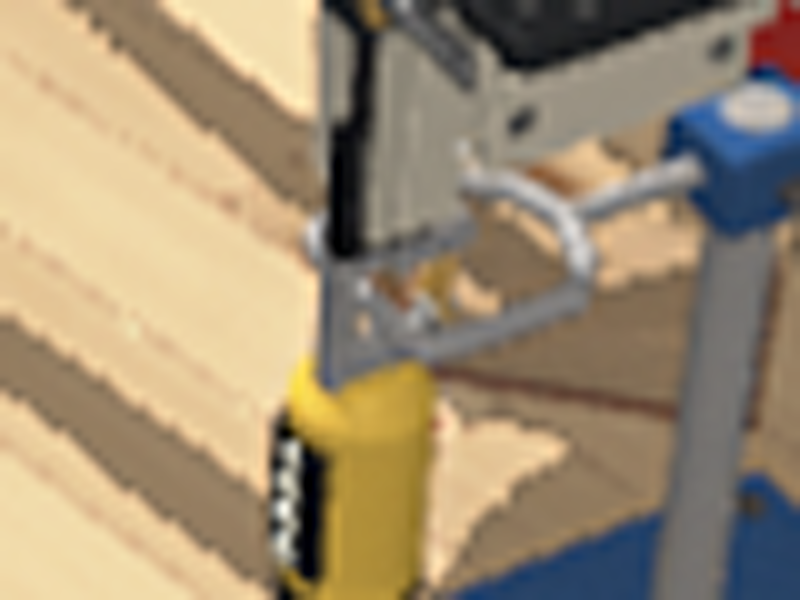

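The spine is felt at about 5 N, and the picture shows the bar inside the slot with the brass gate upright in front of it. I'll back off about 1.5 mm to centre the bar in the notch, then lower.

```bash
python3 -m jog '[[[0,0,0,0.15,0,0,0],[0,0,0,0,0,0,0]]]' | egrep 'tool_pos|force'
python3 -m jog '[[[0,0,0,0,0,0.2,0],[0,0,0,0,0,0.2,0],[0,0,0,0,0,0,0]]]' | egrep 'tool_pos|force'
python3 -m jog '[[[0,0,0,0,0,0.1,0],[0,0,0,0,0,0,0]]]'| egrep 'tool_pos|force'
python3 -m jog '[[[0,0,0,0,0,0.1,0],[0,0,0,0,0,0,0]]]'| egrep 'tool_pos|force'
```

```text
tool_pos: [0.4764, -0.309, 0.2302]
force: [0.6, -0.2, -4.0]
tool_pos: [0.4761, -0.3088, 0.2255]
force: [-0.5, 0.0, -2.9]
tool_pos: [0.4762, -0.3089, 0.2249]
force: [-0.2, -0.4, -4.1]
tool_pos: [0.4761, -0.3089, 0.2239]
force: [0.0, 0.8, -3.5]
```

```bash
python3 -m jog '[[[0,0,0,0,0,0.05,0],[0,0,0,0,0,0,0]]]' | egrep 'tool_pos|force'
python3 -m jog '[[[0,0,0,0,0,0.05,0],[0,0,0,0,0,0,0]]]'| egrep 'tool_pos|force'
python3 -m jog '[[[0,0,0,0,0,0.05,0],[0,0,0,0,0,0,0]]]'| egrep 'tool_pos|force'
```

```text
tool_pos: [0.4762, -0.309, 0.2238]
force: [-0.8, -0.1, -3.0]
tool_pos: [0.4762, -0.309, 0.2237]
force: [-0.9, 1.4, -0.6]
tool_pos: [0.4763, -0.3091, 0.2235]
force: [-2.2, 1.9, 4.1]
```

Seated: the bar now carries the lamp's weight. I'll relieve the slight overload and open.

```bash
python3 -m jog '[[[0,0,0,0.03,0,-0.05,0],[0,0,0,0,0,0,0],[0,0,0,0,0,0,0]]]' 60| egrep 'tool_pos|force'
python3 -m jog '[[[0,0,0,0,0,0,0],[0,0,0,0,0,0,0]]]' 8| egrep 'tool_pos|force'
python3 -m jog '[[[0,0,0,0,0,0,1.3],[0,0,0,0,0,0,1.6],[0,0,0,0,0,0,2.2]]]' | egrep 'tool_pos|force|open'
python3 -m jog '[[[0,0,0,0,0,0,3],[0,0,0,0,0,0,4],[0,0,0,0,0,0,4],[0,0,0,0,0,0,4]]]' | egrep 'tool_pos|force|open'
python3 - <<'E'
from h import *
p=robot.read_camera('scene'); a=proj(p,[.49,-.31,.18]).astype(int)
i=cv2.cvtColor(p['img'],cv2.COLOR_RGB2BGR)[a[1]-36:a[1]+36,a[0]-40:a[0]+40]
cv2.imwrite('pics/s6.png',cv2.resize(i,None,fx=8,fy=8,interpolation=cv2.INTER_CUBIC))
E
```

```text
tool_pos: [0.4762, -0.309, 0.2235]
force: [-0.2, -0.4, 1.7]
tool_pos: [0.4761, -0.3092, 0.2235]
force: [0.4, -0.9, 3.2]
tool_pos: [0.4757, -0.3087, 0.2227]
force: [-0.6, 0.4, -0.6]
opening: 0.0188
tool_pos: [0.4759, -0.3088, 0.223]
force: [0.6, -0.6, 0.8]
opening: 0.0394
```

View pics/s6.png

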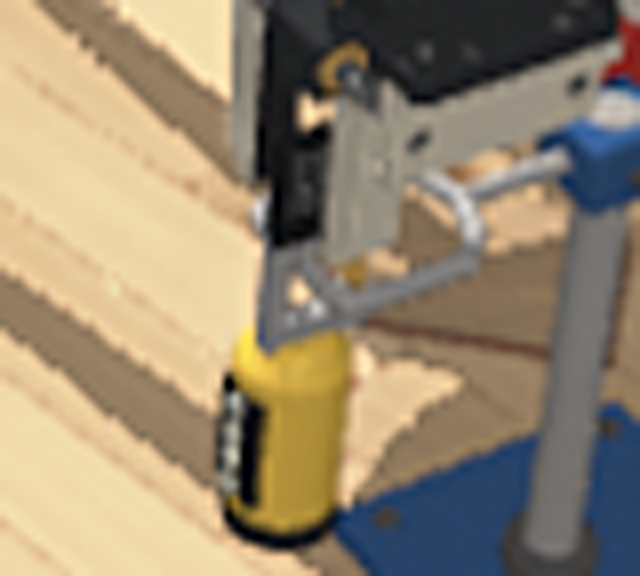

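The lamp is free and hanging upright on the bar, and the force reads about zero. I'll go straight up.

```bash
python3 -m jog '[[[0,0,0,0,0,-0.5,4],[0,0,0,0,0,-1,4],[0,0,0,0,0,-2,4],[0,0,0,0,0,-3,4],[0,0,0,0,0,-3,4]]]' | egrep 'tool_pos|force|open'
python3 -m jog '[[[0,0,0,1,0,-3,4],[0,0,0,2,0,-2,4],[0,0,0,2,0,0,4],[0,0,0,0,0,0,4],[0,0,0,0,0,0,4]]]' | egrep 't:|tool_pos|force|open'
python3 -m jog '[[[0,0,0,0,0,0,4],[0,0,0,0,0,0,4],[0,0,0,0,0,0,4],[0,0,0,0,0,0,4],[0,0,0,0,0,0,4]]]' >/dev/null
python3 - <<'E'
from h import *
q=robot.read_camera('scene')
robot_j=[robot.pinpoint(q,n)[:1] for n in('lamp','lamp_seat')]
print(robot_j)
T=R.from_rotvec(robot.read_state()['orientation']).as_matrix(); c=np.array([.4724,-.3074,.205])
for r in robot_j:
    if r: o,d=ray(q,r[0]['point']);n=T[:,1]; X=o+d*((c-o)@n)/(d@n); print(X, T.T@(X-c))
p=q; a=proj(p,[.49,-.31,.18]).astype(int)
i=cv2.cvtColor(p['img'],cv2.COLOR_RGB2BGR)[a[1]-36:a[1]+36,a[0]-40:a[0]+40]
cv2.imwrite('pics/s7.png',cv2.resize(i,None,fx=8,fy=8,interpolation=cv2.INTER_CUBIC))
for n in ['mug','glue_bottle','tape_measure','masking_tape']:
    r=robot.pinpoint(q,n)
    if r: print(n,r[0]['point'])
E
```

```text
tool_pos: [0.4754, -0.3085, 0.3194]
force: [0.2, -0.5, -0.4]
opening: 0.04
t: 16.43
tool_pos: [0.4282, -0.2937, 0.3699]
force: [0.7, -0.4, 0.0]
opening: 0.0399
[[{'point': [307.5, 257.5], 'confidence': 0.66}], [{'point': [313.9, 229.1], 'confidence': 0.74}]]
[ 0.47466294 -0.30810554  0.09479815] [-2.41800993e-03  6.51600518e-18  1.10200813e-01]
[ 0.48699671 -0.31209888  0.18880002] [-1.53414022e-02  6.26747935e-17  1.61933315e-02]
glue_bottle [341.5, 335.4]
tape_measure [291.3, 314.9]
```

View pics/s7.png

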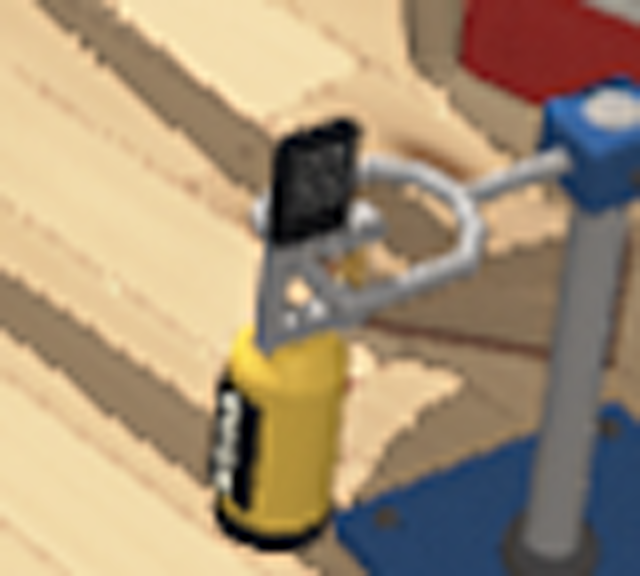

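```bash
python3 -m jog '[[[0,0,0,0,0,0,4],[0,0,0,0,0,0,4],[0,0,0,0,0,0,4],[0,0,0,0,0,0,4],[0,0,0,0,0,0,4]]]' >/dev/null
python3 - <<'E'
from h import *
def L(): p=robot.read_camera('scene');return p['img'][195:275,285:325].astype(int)
a=L()
for _ in range(4): b=L()
print(abs(a-b).max(), abs(a-b).mean()); print(robot.read_state()['t']); print(robot.close_job())
E
```

```text
4 0.5394791666666666
17.8667
the job is handed in; nothing more can be done
None
```

The lamp is hanging on the eye's front bar by its snap hook, the gripper is clear of it, and the job is handed in at about 17.9 s of the 48 s allowed.

- **Pressing:** I gripped the tab at 60 N and found the bar about 15 mm farther from the post than nominal, by eye and then by touch. The gate took about 6–9 N to push. The highest force I read while the bar passed was about 11.5 N, which includes the lamp's own 3.3 N weight. These were readings between steps, so brief peaks in between were not seen.
- **Gate and seat:** The force fell back to the lamp's weight when the gate sprung shut, and I then felt the spine at about 5 N. I backed off about 1.5 mm and lowered until the bar carried the lamp, a position only reachable inside the notch. Then I let go and moved up and away.
- **Last checks:**
  - In the final picture the lamp hangs with the bar at the spine, the gate shut and a slight tilt.
  - The lamp's underside measured 95 mm above the bench, against 96 mm expected.
  - Successive frames showed no movement.
- **What disagreed or was missed:** The network's `lamp_seat` point was about 15 mm off in the last picture, so I did not trust it. The glue bottle and tape measure stayed where they were, to within 2 pixels. The last picture gave no reading for the mug or masking tape, but the arm did not go near either of them.

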